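# Clamp a tray board and hold its end board square

## Task

We are making a wooden storage tray for the finds. Close the red-handled toggle clamp fully so that it pins the tray's base board down, then take the try square by its blue stock and press it into the inside corner - stock flat down on the base board and running straight along it, blade against the end board - until the leaning end board stands square and both faces touch. Finish while still gripping the square and pressing it firmly down and into the corner, because a colleague will now drive the last screws; do not shift the base board or disturb the glue, screwdriver and stones.

Things in the scene. Friction and masses are not known exactly. Their poses are not given: they have to be found in the camera images.
- jig: Fixed plywood assembly board, 180 mm (its x) by 370 mm (its y), 12 mm thick, on the table. Origin on the table under the board's clamp-and-tray line; the board reaches from y = -215 to +155 mm. A steel horizontal toggle clamp is bolted on its +y end, the tray's base board lies on the rest.
- clamp (a joint): Angle of the clamp's red handle: 0 = fully closed (handle lying level and pointing along the assembly board's +y, locked), growing as the handle is lifted, 1.15 = fully open. It stays where it is left (about 0.08 N m of friction). Pushing the handle down swings the clamp's arm and rubber cap down on the base board; it stiffens to about 10 N at the grip as the cap bites between 0.3 and 0.15, then passes over centre, snaps down and locks by itself at 0.
- clamp_pivot (a point): Centre of the handle's pivot, 48 mm above the table; the pivot's axis is the assembly board's x. Axes as the assembly board's.
- clamp_grip (a point): Middle of the clamp's red grip, 75 mm from the pivot. The grip is 22 mm wide (along x), 15 mm thick (z) and reaches from 35 to 105 mm from the pivot; its y points along the handle away from the pivot.
- tray: Loose base board of the tray, pine, 160 mm (x) by 250 mm (y), 15 mm thick, lying on the assembly board (its top is 27 mm above the table). Origin at the centre of its underside. The end board stands on its -y end; the clamp's cap comes down about 25 to 30 mm in from its +y end.
- corner (a point): Middle of the inside corner: where the end board's inner face meets the base board's top, 110 mm from the base board's centre towards its -y. Axes as the base board's: x along the corner, y away from the end board, z up.
- panel (a joint): Lean of the end board (160 mm wide, 15 mm thick, 130 mm high) about the inside corner line: 0 = square to the base board, positive = its top leans inwards over the base board (towards +y). It starts leaning in and springs back inwards if it is let go; pushing it square takes about 7 N near its top, holding it there 4 N or more.
- square_grip (a point): Grasp point of the try square, mid-height of its blue stock, 92 mm from the heel. The square stands upright on the table on its stock, 0.35 kg. Stock: 140 mm long (y), 20 mm thick (x), 35 mm high (z), this point is 17.5 mm above its underside. Steel blade: 3 mm thick, 40 mm wide, rising at the stock's -y end to 130 mm above the stock's underside. The underside of the stock and the -y faces of stock and blade, which are flush, are the two outer faces, at right angles.
- square_heel (a point): Heel of the try square: bottom outer corner of the stock, in the middle of its thickness, 92 mm along -y and 17.5 mm below the grasp point. Axes as the square's.
- square: The try square; origin at the centre of the stock's underside, 70 mm from the heel, z up along the blade, y along the stock away from the blade.
- clamp_cap: Black rubber cap, 18 mm across, under the end of the clamp's arm.
- glue: Bystander: white glue bottle, 56 mm across, 165 mm high, origin at its underside.
- screwdriver: Bystander: screwdriver with an orange handle, lying on the table.
- core: Bystander: grey stone, 68 mm across, 38 mm high.
- flake: Bystander: brownish stone flake, 52 mm across, 20 mm high.
There are look-alikes about, which are no part of the job. Of the things that look like the square, take the one that is farthest to the robot's right at the start.

How it is judged:
On the way, in this order (a step that is already met when the one before it is completed fails the run):
1. the toggle clamp is closed and its cap presses on the base board, the end board still leaning (value of joint clamp below 0.08 rad and contact force between clamp_cap and tray above 10 N and value of joint panel above 0.03 rad), for 0.2 s.
2. the square is seated in the corner on both faces and the end board is square (contact force between square and tray_c0 above 2 N and contact force between square and panel above 1.5 N and value of joint panel between -0.018 and 0.018 rad), for 0.3 s.
At the end, for the whole second after the job is handed in: Clamp within 0.08 rad of closed, cap > 10 N on base board; end board within 0.018 rad of square; square still, gripped, flat (0.025 rad), along the board (0.12 rad), heel within 4 mm of the corner and 3 mm of the board, pressing > 5 N down (weight 2.7 to 4.1 N) and > 1.5 N on the end board (value of joint clamp below 0.08 rad and contact force between clamp_cap and tray above 10 N and value of joint panel between -0.018 and 0.018 rad and contact force between square and panel above 1.5 N and contact force between square and tray_c0 above 5 N and angle between the z axis of square and the z axis of tray, either way round below 0.025 rad and angle between the y axis of square and the y axis of tray, either way round below 0.12 rad and y of square_heel in the frame of corner below 0.004 m and z of square_heel in the frame of corner below 0.003 m and contact force between the fingers and square above 3 N and linear speed of square below 0.01 m/s); the arm keeps its last pose, push and grip.
It fails at once if the base board is shifted by more than 15 mm (distance of tray from where it was at the start of the episode above 0.015 m).
It fails at once if the glue, screwdriver or a stone is disturbed (moved more than 25 mm) (distance of any of glue, screwdriver, core, flake from where it was at the start of the episode above 0.025 m).
It also fails if it takes over 54 s, if anything falls off the work surface, if the arm or the gripper's body presses on something with over 40 N, if the wrist force passes 120 N, or if a joint passes its speed limit or range.

## Robot

A 7-joint arm with a two-finger parallel gripper is mounted at the origin on the work surface. World frame = base frame: x ahead of the robot, y to its left, z up, the work surface at z = 0. Lengths are in m, angles in rad, forces in N, time in s.
With the tool pointing down it reaches from about 0.425 to 0.925 m from the base axis. Payload 6.8 kg.
Tool frame: the origin (TCP) lies between the finger pads; the fingertips stand 17 mm ahead of it and the grasp point (between the pads) lies 2 mm behind it; z points along the fingers, x is the direction in which the jaws open and shut, and the axes are right-handed (so a half turn about z gives the same grasp; the last joint's range is limited). The gripper opens to 85 mm and grips with 20 to 120 N. Pads are 22 mm wide; open, the fingers measure 114 mm over their backs; the gripper's body (76 mm by 85 mm) begins 54 mm behind the grasp point. The pads swing forward as they close: fully open they stand 13 mm farther back than shut.
Start: joints at [-1.312, 0.477, 0.022, 1.555, -0.011, 1.109, -0.083], TCP at [0.242, 0.63, 0.248] pointing down, gripper open.
Joint ranges: [-2.96, 2.96], [-0.34, 2.1], [-1.41, 1.46], [0.24, 2.44], [-1.37, 4.51], [0.17, 1.92], [-2.96, 2.96]. Speed limits (rad/s): [2.39, 2.39, 3.14, 3.14, 3.14, 3.14, 3.14].

## Interface

Orientations are given as a unit quaternion [w, x, y, z].
In Python, from station import readout, read_camera, get_calibration, bot, models gives the robot as it stands.
- The arm moves only by the tool carry_out, never from a script. Its argument "deltas" is a list of rows, each a list of 2 entries, a list of its own where there are three numbers: the shift along the tool's x, y, z in cm, then the turn about the tool's z in degrees. A call has 1 to 10 rows; each row is the pose to reach, as a shift and turn from the pose measured when the call began, along the tool's axes at that moment; what a row does not reach only later rows make up. A row lasts 1/8 s, in which the tool goes at most 62.5 mm and 10.7 degrees, less where a joint would pass 70% of its speed; a pose out of reach is approached as far as the arm can. A call with a gripper value outside its range is refused whole. "hand" is the opening, from 0 (shut) to 1 (fully open), set as the call begins (left out, the last holds). The fingers move at their own pace and stop on an object; "newtons" is the grip in N (left out, the last holds). Time passes only in rows, so rows that repeat a pose let the fingers close. It gives the time, the measured TCP pose, the force and the opening at its end, in the units of the state.
- readout.get_obs(): the state, without advancing time (a new reading comes with each control period).
- read_camera(name): name is "scene" or "top"; returns the picture (480x640x3 uint8, red, green, blue); there is no depth.
- get_calibration(name): a dict with "fov_y" (degrees; the focal length in pixels is half the picture's height over the tangent of half this angle, whatever the lens; pixels are square), "cx", "cy" (the principal point, pixels), "world_from_camera" (4x4, takes a point from camera to world coordinates). Camera axes: x right, y down, z forward; pixel columns grow to the right and rows downward; lengths in m; the calibration is good to about 2 mm. A picture is of the moment at which its call begins. get_calibration takes no time and is no camera call.
- bot.hand_in(): hands the job in, once; it reports no verdict.
Trained networks look in the newest picture that a camera, given by its name, has taken for a name from the list of things; names that differ only in an ending like _2 or _b are one class to them, and where a whole thing is asked for, a point or a joint stands for the part that bears it (a point fixed in the world has none). Each returns a list of dicts, best first, with "score" (0 to 1); they miss things now and then, are a little off and sometimes report something else, mostly with a low value. They report only what shows in the picture. A call takes as long as a camera call. They do not tell look-alikes from the thing itself.
- models.spot_in(query, camera): "centre" ([row, column] in pixels, amid what is visible of it).
The state is a dict: "t": time; "q": joint angles; "joint_vel": joint speeds; "joint_torque": joint torques, N m; "eef_pos": TCP position; "tool_rot": TCP orientation; "contact_force": force on the tool from outside, world axes, zero at the start; "torque": the same for the moment, N m; "gripper_width": opening from 0.0 (shut) to 1.0 (fully open).
Only numpy, scipy, OpenCV 4.12 (cv2) and the standard library are available. Lean on these libraries where they do the work, as an engineer would, in place of code of your own. Each camera call takes 0.05 s, during which the arm holds its last target. There are 200 camera calls.

## Working session

There is one attempt and no reset: what is moved stays moved. The work goes in short steps, Python scripts to look and compute and a tool call to move; the robot and the scene stay as the last step left them, time stands still between calls to the robot, and variables do not carry over. Pictures are saved under pics/ and viewed, about 8 in all and at most 12, crops included, and the job is handed in when it is done.

Besides the shell and the picture viewer there is one more tool, called after "Emit:" as name(argument=value, ...) on one line, values as JSON. carry_out: Moves the arm, as the interface text tells. Its arguments: {"type":"object","properties":{"deltas":{"type":"array"},"hand":{"type":"number"},"newtons":{"type":"number"}},"required":["deltas"]}

```bash
mkdir -p pics; ls; cat > h.py <<'E'
import numpy as np, cv2
from station import readout, read_camera, get_calibration, bot, models
def cal(n):
    c=get_calibration(n); f=240/np.tan(np.radians(c["fov_y"])/2)
    return f,c["cx"],c["cy"],np.array(c["world_from_camera"])
def ray(n,uv):
    f,cx,cy,T=cal(n); d=T[:3,:3]@np.array([(uv[0]-cx)/f,(uv[1]-cy)/f,1]); return T[:3,3],d
def atz(n,uv,z):
    o,d=ray(n,uv); return o+d*(z-o[2])/d[2]
def proj(n,p):
    f,cx,cy,T=cal(n); q=T[:3,:3].T@(np.array(p)-T[:3,3]); return np.array([cx+f*q[0]/q[2],cy+f*q[1]/q[2]])
def snap(n,fn): 
    im=read_camera(n); cv2.imwrite('pics/'+fn,im[:,:,::-1]); return im
E
python3 - <<'E'
from h import *
for n in("scene","top"):
    snap(n,n+'0.png'); c=get_calibration(n); print({k:np.round(v,3).tolist() if k!='x' else v for k,v in c.items() if not isinstance(v,str)})
    for q in("square","square_grip","square_heel","clamp_grip","clamp_pivot","tray","corner","glue","screwdriver","core","flake","clamp_cap"):
        try: print(n,q,[(np.round(r["centre"]).tolist(),round(r["score"],2)) for r in models.spot_in(q,n)])
        except Exception as e: print(q,e)
o=readout.get_obs(); print(o)
E
```

```text
pics
{'fov_y': 54.592, 'cx': 311.087, 'cy': 231.813, 'world_from_camera': [[0.232, 0.827, -0.512, 1.034], [0.973, -0.199, 0.119, -0.176], [-0.003, -0.525, -0.851, 0.82], [0.0, 0.0, 0.0, 1.0]]}
scene square [([181.0, 207.0], 0.95), ([246.0, 144.0], 0.86), ([299.0, 228.0], 0.72), ([148.0, 332.0], 0.61), ([229.0, 300.0], 0.57), ([354.0, 295.0], 0.55)]
scene square_grip [([295.0, 227.0], 0.78), ([248.0, 141.0], 0.76), ([180.0, 210.0], 0.63), ([144.0, 331.0], 0.6), ([351.0, 296.0], 0.51)]
scene square_heel [([178.0, 212.0], 0.97), ([247.0, 144.0], 0.91), ([297.0, 225.0], 0.62), ([149.0, 328.0], 0.61)]
scene clamp_grip [([172.0, 467.0], 0.86), ([191.0, 410.0], 0.56), ([247.0, 145.0], 0.4)]
scene clamp_pivot [([218.0, 434.0], 0.89), ([230.0, 349.0], 0.52)]
scene tray [([229.0, 348.0], 0.74)]
scene corner [([227.0, 350.0], 0.8), ([178.0, 462.0], 0.64)]
scene glue [([329.0, 140.0], 0.67), ([300.0, 473.0], 0.57), ([171.0, 469.0], 0.44)]
scene screwdriver [([298.0, 472.0], 0.73)]
scene core [([348.0, 382.0], 0.98)]
scene flake [([351.0, 296.0], 0.68)]
scene clamp_cap [([192.0, 410.0], 0.42)]
{'
[... 967 characters left out ...]
[-1.31212329,  0.47700029,  0.02240437,  1.5554392 , -0.01151826,
        1.10932497, -0.08311806]), 'joint_vel': array([ 7.18227737e-05, -1.22815552e-03,  1.37388990e-04,  7.92050557e-05,
        1.31774289e-03,  6.81875341e-04,  1.64049944e-03]), 'joint_torque': array([ 1.94293143e-04, -5.96325302e+01,  1.60645969e+00, -2.81552321e+01,
        1.24477557e-02,  1.44819041e-03,  3.24557345e-05]), 'eef_pos': array([0.24204817, 0.63009619, 0.24829121]), 'tool_rot': array([ 2.94636461e-06,  8.24212693e-01,  5.66280350e-01, -2.54392879e-05]), 'contact_force': array([ 0.82603491,  1.02628229, -0.32462528]), 'torque': array([0.04435317, 0.00491053, 0.0536164 ]), 'gripper_width': 0.998812488702629}
```

View pics/scene0.png

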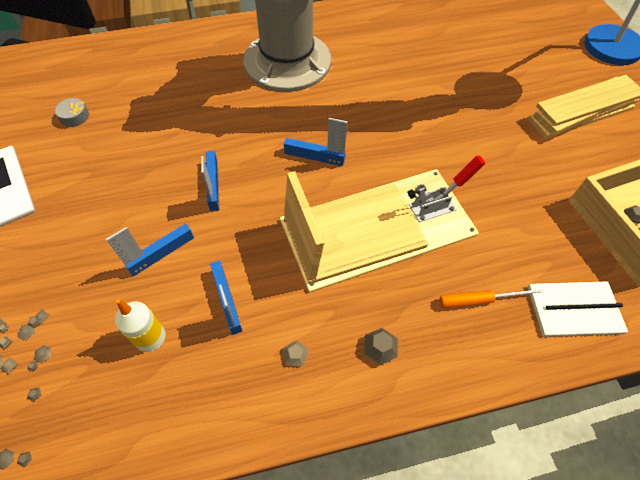

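View pics/top0.png

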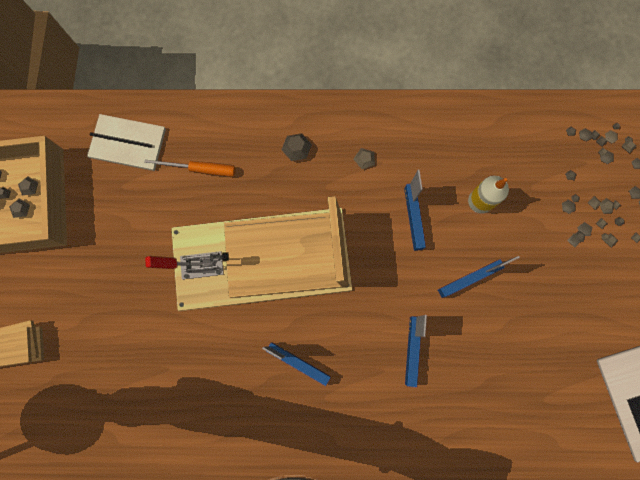

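```bash
cat > fit.py <<'E'
from h import *
from scipy.optimize import minimize
def box(x,y,yaw,L,W,z0,z1):
    c,s=np.cos(yaw),np.sin(yaw); R=np.array([[c,-s],[s,c]])
    return [np.r_[R@[a*W/2,b*L/2]+[x,y],z] for a in(-1,1) for b in(-1,1) for z in(z0,z1)]
def sil(n,pts):
    m=np.zeros((960,1280),np.uint8); h=cv2.convexHull(np.array([proj(n,p) for p in pts],np.float32)*2*16+8).astype(np.int32)
    cv2.fillConvexPoly(m,h,255,cv2.LINE_AA,4); return cv2.GaussianBlur(m,(0,0),4)/255.
def blue(n,near,fn):
    im=cv2.imread('pics/'+fn); hsv=cv2.cvtColor(im,cv2.COLOR_BGR2HSV)
    m=cv2.inRange(hsv,(100,120,40),(130,255,255)); k,l,st,ce=cv2.connectedComponentsWithStats(m)
    i=1+np.argmin([np.linalg.norm(c-near)+(1000 if s[4]<60 else 0) for c,s in zip(ce[1:],st[1:])])
    return cv2.GaussianBlur(cv2.resize((l==i).astype(np.uint8)*255,(1280,960),interpolation=cv2.INTER_LINEAR),(0,0),4)/255.,ce[i],st[i]
def fitstock(files,near,x0):
    M={n:blue(n,near[n],files[n])[0] for n in files}
    c=lambda p:sum(((sil(n,box(*p,.14,.02,0,.035))-M[n])**2).sum() for n in M)
    r=min((minimize(c,np.array(x0)+[0,0,d],method='Nelder-Mead',options=dict(initial_simplex=np.array(x0)+[0,0,d]+np.array([[0,0,0],[.01,0,0],[0,.01,0],[0,0,.1]]),xatol=1e-4,fatol=.1)) for d in(-.1,0,.1)),key=lambda r:r.fun)
    return r.x,r.fun
E
python3 - <<'E'
from fit import *
fs={'top':'top0.png','scene':'scene0.png'}
a=atz('top',(505,264),.035);b=atz('top',(441,294),.035);d=b-a
print('ends',a,b,np.linalg.norm(d))
m=(a+b)/2; yaw=np.arctan2(d[1],d[0])-np.pi/2
print(fitstock(fs,{'top':np.array([470,279]),'scene':np.array([160,250])},[m[0],m[1],yaw]),yaw)
t=cv2.imread('pics/top0.png');s=cv2.imread('pics/scene0.png')
A=cv2.resize(t[170:400,250:530],None,fx=1.4,fy=1.4);B=cv2.resize(s[110:350,90:360],(392,322))
cv2.imwrite('pics/sq.png',np.hstack([A,B]))
cv2.imwrite('pics/jig.png',np.vstack([cv2.resize(t[195:320,140:360],None,fx=3.0,fy=2.4,interpolation=cv2.INTER_CUBIC)[:300],cv2.resize(s[150:290,270:490],(660,300),interpolation=cv2.INTER_CUBIC)]))
E
```

```text
ends [ 0.54588805 -0.4340408   0.035     ] [ 0.48328654 -0.30042121  0.035     ] 0.14755724789004443Traceback (most recent call last):
  File "<stdin>", line 6, in <module>
  File "fit.py", line 17, in fitstock
    r=min((minimize(c,np.array(x0)+[0,0,d],method='Nelder-Mead',options=dict(initial_simplex=np.array(x0)+[0,0,d]+np.array([[0,0,0],[.01,0,0],[0,.01,0],[0,0,.1]]),xatol=1e-4,fatol=.1)) for d in(-.1,0,.1)),key=lambda r:r.fun)
  File "fit.py", line 17, in <genexpr>
    r=min((minimize(c,np.array(x0)+[0,0,d],method='Nelder-Mead',options=dict(initial_simplex=np.array(x0)+[0,0,d]+np.array([[0,0,0],[.01,0,0],[0,.01,0],[0,0,.1]]),xatol=1e-4,fatol=.1)) for d in(-.1,0,.1)),key=lambda r:r.fun)
           ~~~~~~~~^^^^^^^^^^^^^^^^^^^^^^^^^^^^^^^^^^^^^^^^^^^^^^^^^^^^^^^^^^^^^^^^^^^^^^^^^^^^^^^^^^^^^^^^^^^^^^^^^^^^^^^^^^^^^^^^^^^^^^^^^^^^^^^^^^^^^^^^^^^^^^^^^^^^^^^^^^^^^^^^^^^^^
    res = _minimize_neldermead(fun, x0, args, callback, bounds=bounds,
                               **options)
    fsim[j] = func(sim[j])
              ~~~~^^^^^^^^
    fx = function(np.copy(x), *(wrapper_args + a
[... 211 characters left out ...]
it.py", line 16, in <genexpr>
    c=lambda p:sum(((sil(n,box(*p,.14,.02,0,.035))-M[n])**2).sum() for n in M)
                     ~~~^^^^^^^^^^^^^^^^^^^^^^^^^^
  File "fit.py", line 7, in sil
    m=np.zeros((960,1280),np.uint8); h=cv2.convexHull(np.array([proj(n,p) for p in pts],np.float32)*2*16+8).astype(np.int32)
                                                                ~~~~^^^^^
  File "h.py", line 11, in proj
    f,cx,cy,T=cal(n); q=T[:3,:3].T@(np.array(p)-T[:3,3]); return np.array([cx+f*q[0]/q[2],cy+f*q[1]/q[2]])
              ~~~^^^
  File "h.py", line 4, in cal
    c=get_calibration(n); f=240/np.tan(np.radians(c["fov_y"])/2)
ValueError: time passes only in moves, steps and waits
```

```bash
sed -i 's/^def cal/from functools import lru_cache\n@lru_cache\ndef cal/' h.py
cat > m.py <<'E'
from fit import *
print({n:list(get_calibration(n).keys()) for n in('top','scene')}); print([ (k,v) for k,v in get_calibration('top').items() if isinstance(v,str)])
fs={'top':'top0.png','scene':'scene0.png'}
a=atz('top',(505,264),.035);b=atz('top',(441,294),.035);d=b-a
m=(a+b)/2; yaw=np.arctan2(d[1],d[0])-np.pi/2
print(fitstock(fs,{'top':np.array([470,279]),'scene':np.array([160,250])},[m[0],m[1],yaw]),yaw)
for n in fs: print(n,fitstock({n:fs[n]},{'top':np.array([470,279]),'scene':np.array([160,250])},[m[0],m[1],yaw]))
t=cv2.imread('pics/top0.png');s=cv2.imread('pics/scene0.png')
A=cv2.resize(t[170:400,250:530],(392,322));B=cv2.resize(s[110:350,90:360],(392,322))
cv2.imwrite('pics/sq.png',np.hstack([A,B]))
cv2.imwrite('pics/jig.png',np.vstack([cv2.resize(t[195:320,140:360],(528,300),interpolation=cv2.INTER_CUBIC),cv2.resize(s[160:285,270:490],(528,300),interpolation=cv2.INTER_CUBIC)]))
E
python3 m.py
```

```text
{'top': ['fov_y', 'cx', 'cy', 'world_from_camera'], 'scene': ['fov_y', 'cx', 'cy', 'world_from_camera']}
[]
(array([ 0.51840093, -0.36458101,  0.46906854]), np.float64(659.1744405997692)) 0.4381360378947319
top (array([ 0.51708223, -0.36517254,  0.45408145]), np.float64(188.68981161091887))
scene (array([ 0.52020351, -0.36380056,  0.48791345]), np.float64(409.0931334102268))
```

View pics/sq.png

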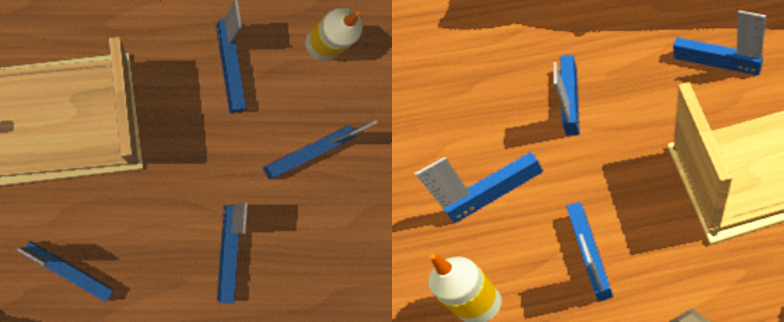

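View pics/jig.png

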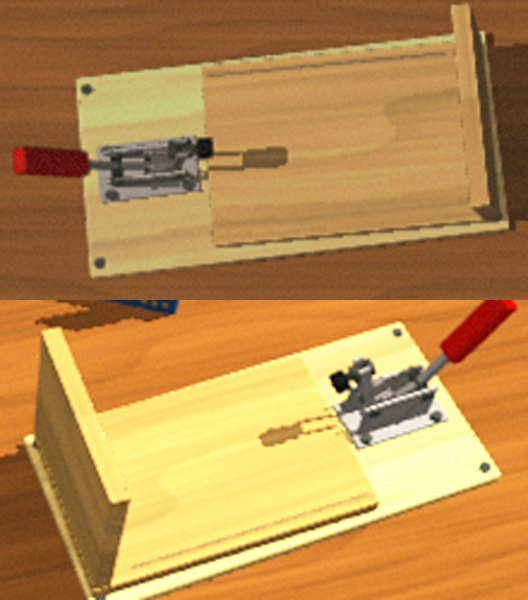

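```bash
cat > m2.py <<'E'
from fit import *
from scipy.optimize import least_squares
T=np.array([[172.1,227.5],[178.3,310.4],[351.7,289.6],[344.2,208.8]]);S=np.array([[478.3,234.2],[435.8,168.3],[280,217],[310,285]])
# same corner order
C=np.array([[.09,.155],[-.09,.155],[-.09,-.215],[.09,-.215]])
def W(p,c,z): 
    cs,s=np.cos(p[2]),np.sin(p[2]); return np.array([p[0]+cs*c[0]-s*c[1],p[1]+s*c[0]+cs*c[1],z])
def res(p,v): return np.r_[tuple((proj(n,W(p,c,.012))-u) for n,P in v for c,u in zip(C,P))]
for v in([('top',T)],[('scene',S)],[('top',T),('scene',S)]):
    r=least_squares(res,[.5,.1,0],args=(v,),x_scale=[.01,.01,.01],loss='soft_l1'); print(np.round(r.x,4),np.round(r.fun,1).tolist())
J=r.x
def injig(w): c,s=np.cos(J[2]),np.sin(J[2]); d=np.array(w)[:2]-J[:2]; return np.array([c*d[0]+s*d[1],-s*d[0]+c*d[1]])*1000
print('tray corners in jig mm', injig(atz('top',(224.2,223.3),.027)),injig(atz('top',(230,297),.027)),'scene',injig(atz('scene',(427.5,247),.027)),injig(atz('scene',(396,182.5),.027)))
# red grip
def red(n):
    im=cv2.imread(f'pics/{n}0.png');h=cv2.cvtColor(im,cv2.COLOR_BGR2HSV);m=cv2.inRange(h,(0,170,60),(6,255,255))|cv2.inRange(h,(172,170,60),(180,255,255))
    k,l,st,ce=cv2.connectedComponentsWithStats(m);i=1+np.argmax(st[1:,4]);print(n,'red',ce[i],st[i])
    return cv2.GaussianBlur(cv2.resize((l==i).astype(np.uint8)*255,(1280,960)),(0,0),4)/255.
M={n:red(n) for n in('top','scene')}
def grip(p):
    x,y,a=p;out=[]
    for u in(-.011,.011):
        for r in(.035,.105):
            for t in(-.0075,.0075): out.append(W(J,(x+u,y+r*np.cos(a)-t*np.sin(a)),.048+r*np.sin(a)+t*np.cos(a)))
    return out
c=lambda p:sum(((sil(n,grip(p))-M[n])**2).sum() for n in M)
rs=[minimize(c,x0,method='Nelder-Mead',options=dict(initial_simplex=np.array(x0)+np.array([[0,0,0],[.01,0,0],[0,.01,0],[0,0,.15]]),xatol=1e-4,fatol=.1)) for x0 in([0,.07,1.1],[0,.1,.9])]
for r in rs: print(r.x,r.fun)
p=min(rs,key=lambda r:r.fun).x
for a in(p[2],.6,.3,.15,0): print('grip@',round(a,2),np.round(W(J,(p[0],p[1]+.075*np.cos(a)),.048+.075*np.sin(a)),4))
print('pivot',W(J,p[:2],.048),'corner guess (tray y0?)')
for n in M:
    im=cv2.imread(f'pics/{n}0.png')
    for c_ in C: cv2.circle(im,tuple(np.round(proj(n,W(J,c_,.012))).astype(int)),3,(255,0,255),1)
    cv2.imwrite(f'pics/chk_{n}.png',im)
E
python3 m2.py
```

```text
[0.5548 0.1025 0.1165] [0.2, -0.5, -0.3, 0.2, 1.5, 1.4, -1.1, -0.8]
[0.5591 0.1059 0.1207] [1.1, -1.6, 1.1, -0.2, -0.9, -0.5, -1.1, 5.7]
[0.5563 0.1043 0.1174] [-0.7, -1.1, -1.1, -0.5, 0.6, 0.6, -2.0, -1.6, -0.2, -2.3, 0.2, -0.9, -1.8, -1.8, -2.5, 4.3]
tray corners in jig mm [80.2831814  38.69293097] [-76.76211114  39.72328594] scene [92.67105374 34.67327862] [-72.93397555  45.85518719]
top red [160.03405573 262.14860681] [145 256  32  13 323]
scene red [468.97468354 170.44050633] [454 156  31  30 395]
[-3.12506138e-05  1.15849270e-01  9.69528619e-01] 266.41544021530177
[-2.41060998e-04  1.16819247e-01  9.93992721e-01] 268.21842368319875
grip@ 0.97 [0.5378 0.2615 0.1098]
grip@ 0.6 [0.5355 0.2808 0.0903]
grip@ 0.3 [0.5343 0.2905 0.0702]
grip@ 0.15 [0.534  0.293  0.0592]
grip@ 0 [0.5339 0.2938 0.048 ]
pivot [0.54272707 0.21935468 0.048     ] corner guess (tray y0?)
```

The job's square is the one at top (470,279) / scene (160,250): it has the most negative y. The other squares, at top (416,211), (414,350) and (297,363), are look-alikes. The clamp is at about (0.543, 0.219) with its handle up, so I'm moving above the handle with the jaws shut.

Emit:
carry_out(deltas=[[[-26.3, 42.1, 4.8], 62], [[-26.3, 42.1, 4.8], 62], [[-26.3, 42.1, 4.8], 62], [[-26.3, 42.1, 4.8], 62], [[-26.3, 42.1, 4.8], 62], [[-26.3, 42.1, 4.8], 62], [[-26.3, 42.1, 4.8], 62], [[-26.3, 42.1, 4.8], 62], [[-26.3, 42.1, 4.8], 62], [[-26.3, 42.1, 4.8], 62]], hand=0, newtons=60)

```text
t: 2.55
eef_pos: [0.5406, 0.2339, 0.2003]
tool_rot: [-0.0, 0.998, 0.061, -0.0]
contact_force: [-0.6, 0.7, -0.2]
gripper_width: -0.001
```

```bash
cat > d.py <<'E'
from h import *
import sys
from scipy.spatial.transform import Rotation as Ro
def pose(o=None):
    o=o or readout.get_obs(); q=o['tool_rot']; return np.array(o['eef_pos']),Ro.from_quat([q[1],q[2],q[3],q[0]]).as_matrix(),o
def delta(tgt,yaw=None):
    p,R,o=pose(); d=R.T@(np.array(tgt)-p)*100
    y=np.degrees(np.arctan2(R[1,0],R[0,0])); t=0 if yaw is None else (y-yaw+90)%180-90
    return np.round(d,2).tolist(),round(t,1)
def show():
    p,R,o=pose(); print('t',round(o['t'],2),'p',np.round(p,4),'yaw',round(np.degrees(np.arctan2(R[1,0],R[0,0])),2),'tilt',np.round(np.degrees(np.arccos(-R[2,2])),2),'F',np.round(o['contact_force'],1),'g',round(o['gripper_width'],3),'q',np.round(o['q'],2))
E
python3 -c "
from d import *
show(); print(delta([.5411,.2334,.17]))"
```

```text
t 2.55 p [0.5406 0.2339 0.2003] yaw 6.96 tilt 0.03 F [-0.6  0.7 -0.2] g -0.001 q [-0.8   0.4   0.37  1.83 -0.18  0.94 -0.23]
([0.04, 0.06, 3.03], 0)
```

Emit:
carry_out(deltas=[[[0, -0.3, 3.3], 0], [[0, -0.7, 6.1], 0], [[0, -1.8, 6.7], 0], [[0, -3.0, 7.3], 0], [[0, -3.6, 7.9], 0], [[0, -4.2, 8.5], 0], [[0, -4.8, 9.1], 0], [[0, -5.3, 9.8], 0]])

```text
t: 3.55
eef_pos: [0.5343, 0.2869, 0.102]
tool_rot: [-0.0, 0.998, 0.061, 0.0]
contact_force: [-0.3, -0.9, 1.0]
gripper_width: 0.001
```

```bash
python3 -c "
from d import *
show(); im=snap('scene','s1.png'); cv2.imwrite('pics/s1c.png',cv2.resize(im[90:270,330:570,::-1],None,fx=2.4,fy=2.4))"
```

```text
t 3.55 p [0.5343 0.2869 0.102 ] yaw 6.95 tilt 0.03 F [-0.3 -0.9  1. ] g 0.001 q [-0.83  0.55  0.32  1.86 -0.24  0.76 -0.26]
```

View pics/s1c.png

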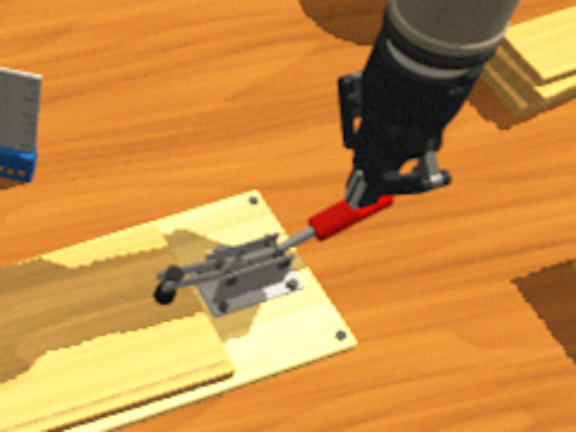

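The fingers rest on the red grip at crop (375,200), and the handle is at about 0.4 rad. I'm pressing on.

Emit:
carry_out(deltas=[[[0, -0.4, 0.8], 0], [[0, -0.7, 1.4], 0], [[0, -0.9, 2.0], 0], [[0, -1.1, 2.6], 0], [[0, -1.2, 3.2], 0], [[0, -1.2, 3.6], 0], [[0, -1.2, 3.6], 0], [[0, -1.2, 3.6], 0]])

```text
t: 4.6
eef_pos: [0.5321, 0.2998, 0.0717]
tool_rot: [-0.002, 0.998, 0.061, -0.001]
contact_force: [-20.1, -10.7, 63.7]
gripper_width: -0.002
```

```bash
python3 -c "
from d import *
show()"
```

```text
t 4.6 p [0.5321 0.2998 0.0717] yaw 6.96 tilt 0.26 F [-20.1 -10.7  63.7] g -0.002 q [-0.83  0.6   0.3   1.86 -0.26  0.72 -0.26]
```

Emit:
carry_out(deltas=[[[0, 0, -3], 0], [[0, 0, -8], 0], [[0, 0, -14], 0], [[0, 1, -18], 0], [[0, 12, -18], 0], [[0, 12, -18], 0]], hand=0.7)

```text
t: 5.35
eef_pos: [0.5472, 0.1787, 0.2516]
tool_rot: [-0.002, 0.998, 0.061, -0.001]
contact_force: [1.3, -0.6, 1.2]
gripper_width: 0.702
```

```bash
python3 -c "
from d import *
show(); im=snap('scene','s2.png'); cv2.imwrite('pics/s2c.png',cv2.resize(im[130:310,260:520,::-1],None,fx=2.4,fy=2.4))
print(delta([.5083,-.345,.20],26.5))"
```

```text
t 5.35 p [0.5472 0.1787 0.2516] yaw 6.98 tilt 0.26 F [ 1.3 -0.6  1.2] g 0.702 q [-0.75  0.33  0.42  1.82 -0.16  1.03 -0.15]
([-9.76, 50.77, 5.14], np.float64(-20.0))
```

View pics/s2c.png

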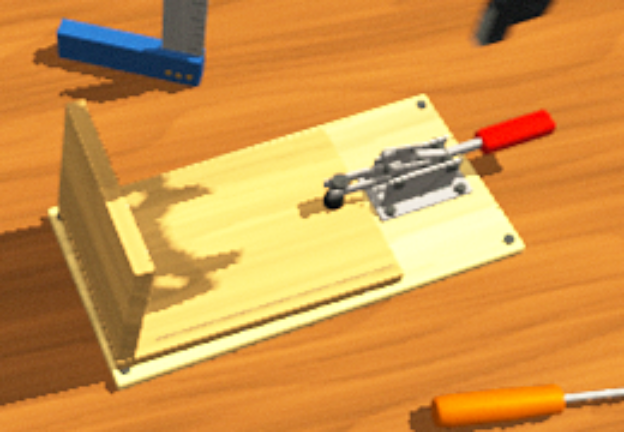

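```bash
python3 - <<'E'
from fit import *
J=[.5563,.1043,.1174]
im=cv2.imread('pics/s2.png');h=cv2.cvtColor(im,cv2.COLOR_BGR2HSV);m=cv2.inRange(h,(0,170,60),(6,255,255))|cv2.inRange(h,(172,170,60),(180,255,255))
k,l,st,ce=cv2.connectedComponentsWithStats(m);i=1+np.argmax(st[1:,4]);print(ce[i],st[i])
M=cv2.GaussianBlur(cv2.resize((l==i).astype(np.uint8)*255,(1280,960)),(0,0),4)/255.
def W(c,z): 
    cs,s=np.cos(J[2]),np.sin(J[2]); return np.array([J[0]+cs*c[0]-s*c[1],J[1]+s*c[0]+cs*c[1],z])
def grip(x,y,a): return [W((x+u,y+r*np.cos(a)-t*np.sin(a)),.048+r*np.sin(a)+t*np.cos(a)) for u in(-.011,.011) for r in(.035,.105) for t in(-.0075,.0075)]
for a in(-.1,-.05,0,.05,.1,.2,.3):
    r=minimize(lambda p:((sil('scene',grip(p[0],p[1],a))-M)**2).sum(),[0,.1165],method='Nelder-Mead',options=dict(initial_simplex=[[0,.1165],[.005,.1165],[0,.1215]])); print(a,r.x,r.fun, ((sil('scene',grip(0,.1165,a))-M)**2).sum())
E
```

```text
[474.45121951 184.38414634] [458 176  33  18 328]
-0.1 [-0.00249527  0.12199896] 96.85159554017685 167.9201691657055
-0.05 [-0.00057829  0.11951923] 109.86006920415225 123.34088427527871
0 [0.00146806 0.1168319 ] 128.39604767397154 142.8875509419454
0.05 [0.0038121 0.114028 ] 150.0706651287966 221.16412149173397
0.1 [0.00490479 0.11255591] 176.56313725490196 340.6551787773933
0.2 [0.00968445 0.10799689] 229.0096424452134 653.9228604382929
0.3 [0.01310876 0.10469394] 284.54119184928874 1007.3091118800462
```

Emit:
carry_out(deltas=[[[-9.8, 50.8, 5.1], -19.5], [[-9.8, 50.8, 5.1], -19.5], [[-9.8, 50.8, 5.1], -19.5], [[-9.8, 50.8, 5.1], -19.5], [[-9.8, 50.8, 5.1], -19.5], [[-9.8, 50.8, 5.1], -19.5], [[-9.8, 50.8, 5.1], -19.5], [[-9.8, 50.8, 5.1], -19.5], [[-9.8, 50.8, 5.1], -19.5], [[-9.8, 50.8, 5.1], -19.5]])

```text
t: 6.65
eef_pos: [0.5069, -0.3477, 0.1997]
tool_rot: [-0.0, 0.975, 0.223, -0.001]
contact_force: [0.7, 0.5, -0.2]
gripper_width: 0.703
```

```bash
python3 -c "
from d import *
show(); print('glue',atz('top',(483,204),.08),atz('scene',(142,335),.06))
print(delta([.5083,-.345,.06],26.3),delta([.5083,-.345,.023],26.3)); import h
im=snap('top','t3.png'); cv2.imwrite('pics/t3c.png',cv2.resize(im[170:340,360:560,::-1],None,fx=3,fy=3))"
```

```text
t 6.65 p [ 0.5069 -0.3477  0.1997] yaw 25.73 tilt 0.16 F [ 0.7  0.5 -0.2] g 0.703 q [ 0.12  0.47  0.51  1.78 -0.27  0.97  1.19]
glue [ 0.66189153 -0.38072979  0.08      ] [ 0.70926375 -0.39469676  0.06      ]
([0.27, -0.17, 13.97], np.float64(-0.6)) ([0.28, -0.16, 17.67], np.float64(-0.6))
```

View pics/t3c.png

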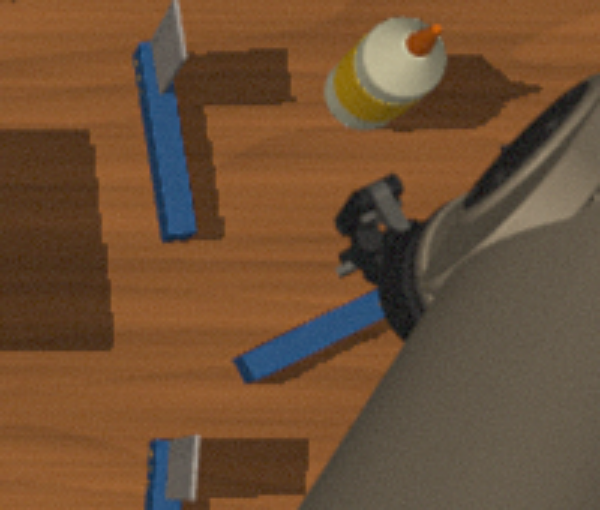

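The gripper hangs above the target stock, which ends at crop (240,370). The glue at crop (385,75) is about 15 cm away, so I'm descending.

Emit:
carry_out(deltas=[[[0.3, -0.2, 5], -0.6], [[0.3, -0.2, 10], -0.6], [[0.3, -0.2, 14], -0.6], [[0.3, -0.2, 16.5], -0.6], [[0.3, -0.2, 17.7], -0.6], [[0.3, -0.2, 17.7], -0.6]])

```text
t: 7.45
eef_pos: [0.5096, -0.3409, 0.0224]
tool_rot: [-0.001, 0.973, 0.23, -0.001]
contact_force: [-0.4, -0.5, 1.2]
gripper_width: 0.702
```

Emit:
carry_out(deltas=[[[0, 0, 0], 0], [[0, 0, 0], 0], [[0, 0, 0], 0], [[0, 0, 0], 0], [[0, 0, 0], 0], [[0, 0, 0], 0], [[0, 0, 0], 0]], hand=0, newtons=100)

```text
t: 8.32
eef_pos: [0.5101, -0.3415, 0.0238]
tool_rot: [-0.001, 0.973, 0.23, -0.0]
contact_force: [-1.4, 0.6, 6.1]
gripper_width: 0.22
```

```bash
python3 -c "
from d import *
show(); im=snap('scene','s4.png'); cv2.imwrite('pics/s4c.png',cv2.resize(im[170:370,70:310,::-1],None,fx=2.5,fy=2.5))"
```

```text
t 8.32 p [ 0.5101 -0.3415  0.0238] yaw 26.55 tilt 0.11 F [-1.4  0.6  6.1] g 0.22 q [ 0.21  0.7   0.38  1.87 -0.41  0.65  1.3 ]
```

View pics/s4c.png

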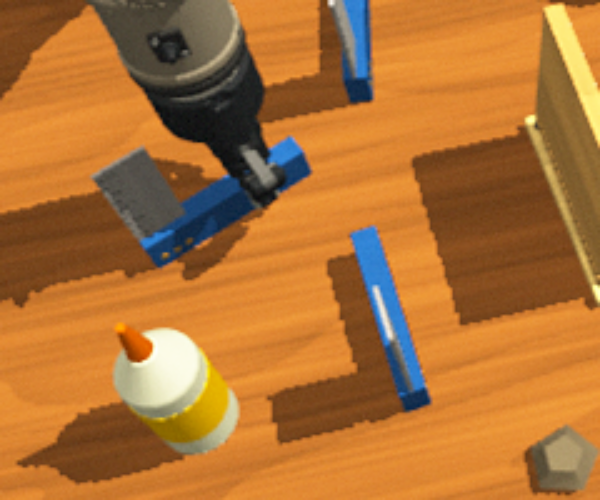

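The stock is gripped at opening 0.22, about 19 mm. Next I lift it and check it against the corner geometry.

Emit:
carry_out(deltas=[[[0, 0, -1.5], 0], [[0, 0, -5], 0], [[0, 0, -10], 0], [[0, 0, -16], 0], [[0, 0, -20.6], 0], [[0, 0, -20.6], 0], [[0, 0, -20.6], 0]])

```text
t: 9.25
eef_pos: [0.5097, -0.341, 0.2293]
tool_rot: [-0.001, 0.973, 0.23, -0.001]
contact_force: [0.3, 0.6, -3.7]
gripper_width: 0.216
```

```bash
python3 -c "
from d import *
show(); print(delta([.5632,.0457,.23],6.73))
J=[.5563,.1043,.1174]
def injig(w): c,s=np.cos(J[2]),np.sin(J[2]); d=np.array(w)[:2]-J[:2]; return np.array([c*d[0]+s*d[1],-s*d[0]+c*d[1]])*1000
print('panel top inner',injig(atz('top',(328.7,199),.155)),injig(atz('top',(335,279),.155)))
s=(270+40/2.4,160+30/2.4);print(injig(atz('scene',s,.155)),injig(atz('scene',(270+105/2.4,160+203/2.4),.155)))"
```

```text
t 9.25 p [ 0.5097 -0.341   0.2293] yaw 26.56 tilt 0.19 F [ 0.3  0.6 -3.7] g 0.216 q [ 0.09  0.43  0.53  1.75 -0.25  1.03  1.18]
([22.08, -32.2, 0.01], np.float64(19.8))
panel top inner [  75.08200443 -183.41108754] [ -76.68190749 -177.67298107]
[ -79.78845238 -192.48225717] [  79.87105687 -198.88839141]
```

Emit:
carry_out(deltas=[[[22.1, -32.2, 0], 19.8], [[22.1, -32.2, 0], 19.8], [[22.1, -32.2, 0], 19.8], [[22.1, -32.2, 0], 19.8], [[22.1, -32.2, 0], 19.8], [[22.1, -32.2, 0], 19.8], [[22.1, -32.2, 0], 19.8], [[22.1, -32.2, 0], 19.8], [[22.1, -32.2, 0], 19.8], [[22.1, -32.2, 0], 19.8]])

```text
t: 10.5
eef_pos: [0.5631, 0.0434, 0.23]
tool_rot: [-0.001, 0.998, 0.057, -0.001]
contact_force: [-0.1, -0.5, -2.7]
gripper_width: 0.213
```

```bash
python3 -c "
from d import *
show(); print(delta([.5632,.0457,.055],6.73))
for n in('scene','top'): snap(n,n+'5.png')
a=cv2.imread('pics/scene5.png')[70:300,230:500];b=cv2.imread('pics/top5.png')[150:330,150:390]
cv2.imwrite('pics/p5.png',np.hstack([cv2.resize(a,(399,340)),cv2.resize(b,(399,340))]))"
```

```text
t 10.5 p [0.5631 0.0434 0.23  ] yaw 6.55 tilt 0.18 F [-0.1 -0.5 -2.7] g 0.213 q [-0.61  0.34  0.53  1.87 -0.21  0.98  0.13]
([0.08, -0.19, 17.5], np.float64(-0.2))
```

View pics/p5.png

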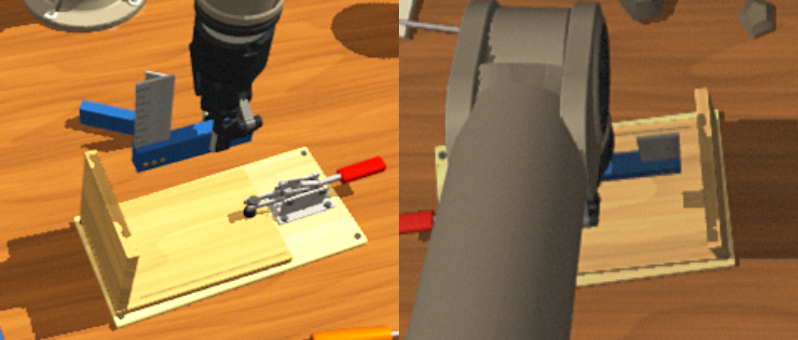

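The square is level above the tray and its blade (scene crop (155,110)) faces the end board. The clamp handle lies closed. Lowering now.

Emit:
carry_out(deltas=[[[0.1, -0.2, 5], 0], [[0.1, -0.2, 10], 0], [[0.1, -0.2, 14], 0], [[0.1, -0.2, 16], 0], [[0.1, -0.2, 17], 0], [[0.1, -0.2, 17.5], 0], [[0.1, -0.2, 17.5], 0]])

```text
t: 11.48
eef_pos: [0.5641, 0.0466, 0.0557]
tool_rot: [-0.001, 0.998, 0.058, -0.001]
contact_force: [0.0, -0.5, -2.9]
gripper_width: 0.218
```

Emit:
carry_out(deltas=[[[0, 0, 0.2], 0], [[0, 0, 0.4], 0], [[0, 0, 0.5], 0]])

```text
t: 11.85
eef_pos: [0.5642, 0.0468, 0.0508]
tool_rot: [-0.001, 0.998, 0.058, -0.0]
contact_force: [0.1, 1.3, -1.1]
gripper_width: 0.212
```

```bash
python3 -c "
from d import *
show()"
```

```text
t 11.85 p [0.5642 0.0468 0.0508] yaw 6.61 tilt 0.16 F [ 0.1  1.3 -1.1] g 0.212 q [-0.5   0.6   0.4   1.98 -0.38  0.64  0.27]
```

Emit:
carry_out(deltas=[[[0, 0.4, 0.05], 0], [[0, 0.8, 0.05], 0], [[0, 1.2, 0.05], 0], [[0, 1.6, 0.05], 0], [[0, 2.0, 0.05], 0], [[0, 2.4, 0.05], 0], [[0, 2.8, 0.05], 0], [[0, 3.2, 0.05], 0]])

```text
t: 12.85
eef_pos: [0.5684, 0.0164, 0.0508]
tool_rot: [-0.002, 0.998, 0.058, -0.0]
contact_force: [-1.6, 7.8, 6.5]
gripper_width: 0.214
```

```bash
python3 -c "
from d import *
show(); print(delta([.568,.0039,.0508],6.73))"
```

```text
t 12.85 p [0.5684 0.0164 0.0508] yaw 6.66 tilt 0.28 F [-1.6  7.8  6.5] g 0.214 q [-0.44  0.6   0.39  1.98 -0.38  0.64  0.32]
([-0.19, 1.24, -0.01], np.float64(-0.1))
```

Emit:
carry_out(deltas=[[[0, 0.2, 0.1], 0], [[0, 0.4, 0.1], 0], [[0, 0.6, 0.1], 0], [[0, 0.8, 0.1], 0], [[0, 1.0, 0.1], 0], [[0, 1.0, 0.1], 0]])

```text
t: 13.6
eef_pos: [0.5701, 0.0102, 0.0508]
tool_rot: [-0.005, 0.998, 0.059, 0.0]
contact_force: [-3.9, 12.5, 13.5]
gripper_width: 0.217
```

```bash
python3 -c "
from d import *
show()"
```

```text
t 13.6 p [0.5701 0.0102 0.0508] yaw 6.79 tilt 0.55 F [-3.9 12.5 13.5] g 0.217 q [-0.42  0.6   0.39  1.97 -0.39  0.64  0.34]
```

Emit:
carry_out(deltas=[[[0, 0.4, 0.15], 0], [[0, 0.6, 0.15], 0], [[0, 0.8, 0.15], 0], [[0, 0.9, 0.15], 0]])

```text
t: 14.1
eef_pos: [0.571, 0.0081, 0.0508]
tool_rot: [-0.009, 0.998, 0.061, -0.0]
contact_force: [-7.7, 22.2, 23.8]
gripper_width: 0.223
```

```bash
python3 -c "
from d import *
show()"
```

```text
t 14.1 p [0.571  0.0081 0.0508] yaw 7.02 tilt 1.06 F [-7.7 22.2 23.8] g 0.223 q [-0.4   0.6   0.38  1.97 -0.39  0.64  0.36]
```

```bash
python3 -c "
from d import *
p,R,o=pose(); print('tool z',np.round(R[:,2],4))
im=snap('scene','s6.png'); cv2.imwrite('pics/s6c.png',cv2.resize(im[150:300,265:425,::-1],None,fx=4,fy=4,interpolation=cv2.INTER_CUBIC))"
```

```text
tool z [-0.0017  0.0184 -0.9998]
```

View pics/s6c.png

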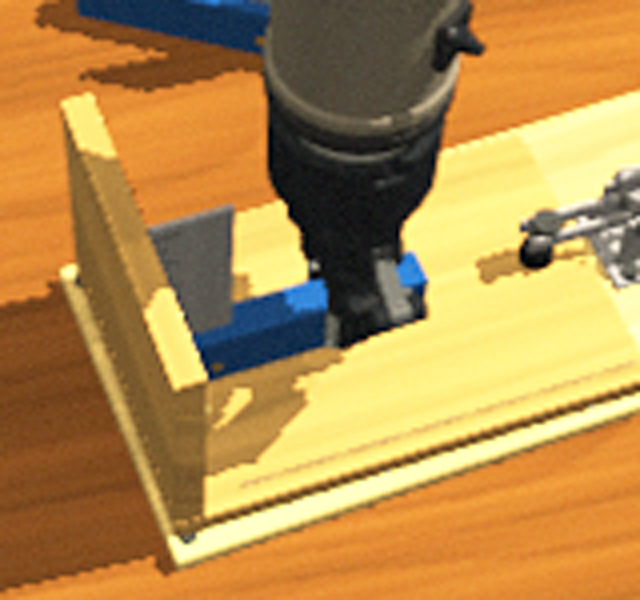

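The end board looks upright, with the blade against it at crop (190,260). The tool tilt is growing with the push, so I'm easing the downforce and pushing moderately to see whether the square still advances.

Emit:
carry_out(deltas=[[[0, 0.5, 0.03], 0], [[0, 0.5, 0.03], 0], [[0, 0.5, 0.03], 0], [[0, 0.5, 0.03], 0]])

```text
t: 14.65
eef_pos: [0.5705, 0.008, 0.0508]
tool_rot: [-0.012, 0.998, 0.062, -0.002]
contact_force: [-6.5, 14.6, 13.2]
gripper_width: 0.216
```

```bash
python3 -c "
from d import *
show(); p,R,o=pose(); print('tool z',np.round(R[:,2],4),'torque',np.round(o['torque'],2))
J=[.5563,.1043,.1174]
def W(c,z): 
    cs,s=np.cos(J[2]),np.sin(J[2]); return np.array([J[0]+cs*c[0]-s*c[1],J[1]+s*c[0]+cs*c[1],z])
snap('scene','s7.png');snap('top','t7.png')
for n,f in(('scene','s7.png'),('top','t7.png')):
  im=cv2.resize(cv2.imread('pics/'+f),None,fx=4,fy=4,interpolation=cv2.INTER_CUBIC)
  for lean,col in((0,(255,0,255)),(.1,(255,255,0))):
    P=[]
    for x in(-.08,.08):
      for t in(0,-.015):
        for z in(0,.13):
          P.append(proj(n,W((x,-.195+t*np.cos(lean)+z*np.sin(lean)),.027+z*np.cos(lean)-t*np.sin(lean)))*4+1.5)
    for i in range(8):
      for j in range(i):
        if bin(i^j).count('1')==1: cv2.line(im,tuple(P[i].astype(int)),tuple(P[j].astype(int)),col,1)
  if n=='scene': A=im[640:1180,1090:1450]
  else: B=im[740:1260,1200:1440]
h=540;cv2.imwrite('pics/o7.png',np.hstack([A,cv2.copyMakeBorder(B,0,20,0,0,cv2.BORDER_CONSTANT)]))"
```

```text
t 14.65 p [0.5705 0.008  0.0508] yaw 7.16 tilt 1.44 F [-6.5 14.6 13.2] g 0.216 q [-0.4   0.6   0.38  1.97 -0.39  0.65  0.37]
tool z [-0.0048  0.0246 -0.9997] torque [ 2.67  1.15 -0.48]
```

View pics/o7.png

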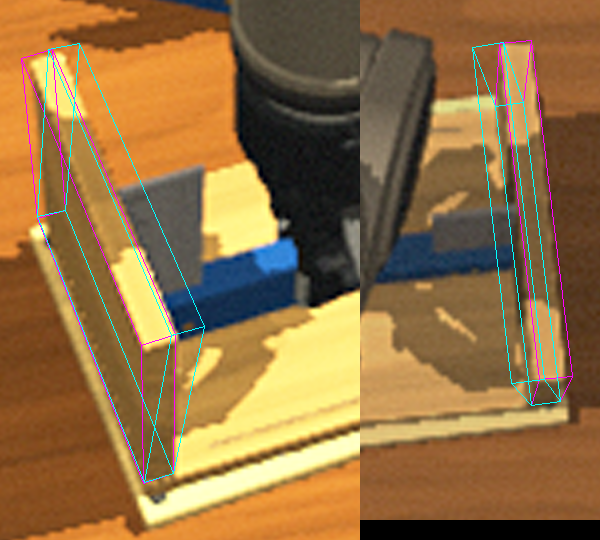

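Emit:
carry_out(deltas=[[[0, 0.3, 0.12], 0], [[0, 0.3, 0.12], 0], [[0, 0.3, 0.12], 0], [[0, 0.3, 0.12], 0], [[0, 0.3, 0.12], 0], [[0, 0.3, 0.12], 0]])

```text
t: 15.5
eef_pos: [0.5705, 0.008, 0.0508]
tool_rot: [-0.015, 0.998, 0.063, -0.002]
contact_force: [-7.4, 11.6, 18.8]
gripper_width: 0.219
```

```bash
python3 -c "
from d import *
show(); p,R,o=pose(); print('tool z',np.round(R[:,2],4),'torque',np.round(o['torque'],2))
snap('top','t8.png');snap('scene','s8.png'); show()
# blade/stock geometry: predicted square wireframe flat vs pitched
J=[.5563,.1043,.1174]
c,s=np.cos(J[2]),np.sin(J[2]); d=p[:2]-J[:2]; g=np.array([c*d[0]+s*d[1],-s*d[0]+c*d[1]]); print('TCP jig',g,'heel jig y',g[1]-.094)
def W(x,y,z): return np.array([J[0]+c*x-s*y,J[1]+s*x+c*y,z])
im=cv2.resize(cv2.imread('pics/s8.png'),None,fx=5,fy=5,interpolation=cv2.INTER_CUBIC)
for pit,col in((0,(255,0,255)),(.04,(0,255,0))):
  for L in([(-.01,.14,.035),(-.01,0,.035)],[(.01,0,.035),(.01,.14,.035),(.01,.14,0)],[(0,.04,.035),(0,.04,.13),(0,0,.13)]):
    Q=[(proj('scene',W(g[0]+x,g[1]-.094+y*np.cos(pit)-z*np.sin(pit),.027+z*np.cos(pit)+y*np.sin(pit)))*5+2).astype(int) for x,y,z in L]
    cv2.polylines(im,[np.array(Q)],False,col,1)
cv2.imwrite('pics/o8.png',im[890:1280,1420:1900])"
```

```text
t 15.5 p [0.5705 0.008  0.0508] yaw 7.2 tilt 1.7 F [-7.4 11.6 18.8] g 0.219 q [-0.39  0.6   0.37  1.97 -0.4   0.65  0.37]
tool z [-0.0059  0.0291 -0.9996] torque [ 1.6   1.32 -0.58]
t 15.6 p [0.5705 0.0081 0.0508] yaw 7.2 tilt 1.7 F [-7.3 11.7 17.4] g 0.218 q [-0.39  0.6   0.37  1.97 -0.4   0.65  0.37]
TCP jig [ 0.00278805 -0.09726334] heel jig y -0.19126334388528132
```

View pics/o8.png

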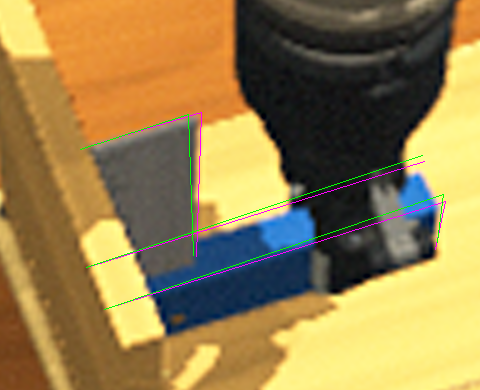

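```bash
python3 -c "
from d import *
im=cv2.GaussianBlur(cv2.imread('pics/s8.png'),(0,0),.7).astype(float)
J=[.5563,.1043,.1174];g=[.0028,-.0973];c,s=np.cos(J[2]),np.sin(J[2])
W=lambda x,y,z:np.array([J[0]+c*x-s*y,J[1]+s*x+c*y,z])
def e(pit,z): return proj('scene',W(g[0],g[1]-.094+.04*np.cos(pit)-z*np.sin(pit),.027+z*np.cos(pit)+.04*np.sin(pit)))
for pit in(-.03,-.02,-.01,0,.01,.02): a,b=e(pit,.04),e(pit,.125); print(pit,'slope dx/drow',round((a[0]-b[0])/(a[1]-b[1]),4),np.round(a,1),np.round(b,1))
xs=[];rs=range(204,227)
for r in rs:
  L=im[r,318:330]; gm=np.abs(np.diff(L,axis=0)).sum(1); k=np.argmax(gm); w=gm[max(0,k-1):k+2]; xs.append(318.5+(np.arange(max(0,k-1),max(0,k-1)+len(w))*w).sum()/w.sum())
print(np.round(xs,1)); 
for a,b in((0,23),(2,20),(4,16)):
  f=np.polyfit(list(rs)[a:b],xs[a:b],1,cov=True); print(f[0][0],np.sqrt(f[1][0,0]))
"
```

```text
-0.03 slope dx/drow -0.0882 [323.6 227.7] [325.9 201.6]
-0.02 slope dx/drow -0.0707 [323.4 227.6] [325.2 201.6]
-0.01 slope dx/drow -0.053 [323.2 227.6] [324.6 201.7]
0 slope dx/drow -0.0351 [323.  227.5] [323.9 201.8]
0.01 slope dx/drow -0.017 [322.8 227.5] [323.3 201.8]
0.02 slope dx/drow 0.0013 [322.6 227.4] [322.6 201.9]
[323.2 322.8 322.8 322.8 322.8 322.7 322.7 322.7 322.7 322.7 322.7 322.6
 322.5 322.5 322.6 326.7 326.8 327.3 322.6 322.6 322.5 325.5 322.7]
0.07750367424496767 0.04641242447536509
0.13517939557242548 0.06908851662874552
0.1410266579157336 0.0933737878688139
```

Emit:
carry_out(deltas=[[[0, 0.2, 0.2], 0], [[0, 0.2, 0.2], 0], [[0, 0.2, 0.2], 0], [[0, 0.2, 0.2], 0], [[0, 0.2, 0.2], 0], [[0, 0.2, 0.2], 0]])

```text
t: 16.35
eef_pos: [0.5705, 0.0081, 0.0507]
tool_rot: [-0.017, 0.998, 0.063, -0.002]
contact_force: [-9.3, 9.5, 26.3]
gripper_width: 0.219
```

```bash
python3 -c "
from d import *
show(); o=readout.get_obs(); print(np.round(o['torque'],2))
im=np.mean([read_camera('scene').astype(float) for _ in range(10)],0); show()
f=lambda r:(lambda gm:(lambda k:318.5+((np.arange(k-1,k+2))*gm[k-1:k+2]).sum()/gm[k-1:k+2].sum())(1+np.argmax(gm[1:7])))(np.abs(np.diff(im[r,318:327],axis=0)).sum(1))
rs=np.arange(205,226); xs=np.array([f(r) for r in rs]); print(np.round(xs,2))
ok=np.abs(xs-np.median(xs))<.5; print(np.polyfit(rs[ok],xs[ok],1))"
```

```text
t 16.35 p [0.5705 0.0081 0.0507] yaw 7.17 tilt 1.94 F [-9.3  9.5 26.3] g 0.219 q [-0.39  0.6   0.37  1.97 -0.4   0.65  0.37]
[ 1.3   1.86 -0.54]
t 16.85 p [0.5704 0.0081 0.0507] yaw 7.17 tilt 1.94 F [-9.2  9.3 25. ] g 0.212 q [-0.39  0.6   0.37  1.97 -0.4   0.65  0.37]
[322.91 322.9  322.89 322.77 322.74 322.76 322.73 322.75 322.73 322.71
 322.67 322.55 322.52 322.72 322.84 322.81 322.82 322.81 322.62 322.57
 322.39]
[-1.24425112e-02  3.25399589e+02]
```

```bash
python3 -c "
from d import *
print(bot.hand_in()); show()"
```

```text
the job is handed in; nothing more can be done
None
the job is handed in; nothing more can be done
```

I closed the toggle clamp and pressed the right try square into the corner. I then handed the job in at about 16.9 s of the 54 s, still gripping and pressing. No verdict was reported.

**Clamp:** I pushed the red handle down with shut fingers until it bottomed out at 64 N. An image fit afterwards put the handle at about 0 rad. I had no reading of the cap's force on the base board.

**Square:** I took the one farthest to the robot's right, gripped it by its blue stock, set it on the base board and slid it in until it stopped advancing.

| Last check | Reading |
|---|---|
| Downward push on the tool | about 25 N, plus the square's weight |
| Push toward the end board | about 9 N, part of it friction, so the force on the board itself is not isolated |
| Gripper opening | 0.21, holding the stock |
| Square's pitch, from the blade edge | within about 0.01 rad of flat |
| End board, from the overlay | near 0 lean; the picture cannot resolve better than about 0.03 rad |

**What disagreed:**
- **Tool tilt:** The tool crept to 1.9° of tilt as I pressed. Its height stayed at 50.7–50.8 mm and the blade stayed upright, so I take it that the stock pivoted in the pads and stayed flat.
- **Heel position:** The estimated heel position is 3.7 mm short of my estimated corner, within my measuring error but close to the 4 mm limit. That it stopped moving under up to 22 N suggests it is seated.
- **Not checked at the end:** I made no measurement of base-board shift or of the glue, screwdriver and stones. No move came near the bystanders.

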